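Count the cover bolts and hold the gearbox cover over its holes

TASK

Get the gearbox ready to close: bring the parts tray up to exactly three bolts, one for each hole of the cover (one is already in it), and leave the remaining bolt on the bench. Then pick up the cover plate by its rib and hold it level, the right way round, about two centimetres above the gearbox with its three holes lined up over the three threaded holes and not touching the gearbox, so that the gasket can be slid in; finish while still holding it there, steady. Leave everything else on the bench where it is.

Things in the scene. Friction and masses are not known exactly. Their poses are not given: they have to be found in the camera images.
- gearbox: grey gearbox, bare aluminium top face, fixed left or right of the tray: 140 (x) x 90 (y) x 55 mm high, 60 x 50 mm window in the top with gears inside, shaft stub on its +y side; three threaded holes (10 mm) in the top face in a triangle: one at the +x end, two at the -x end. Origin at the centre of its underside, z up; turned up to 23 degrees
- cover: loose steel plate flat on the bench on the tray's other side: 140 (x) x 90 (y) x 6 mm, three 15 mm holes in the gearbox's triangle; upright rib on its middle to hold it by: 60 long (x), 16 thick (y), top 44 mm above the underside. Origin at the centre of the underside, z up; about 0.35 kg, balanced under the rib; turned up to 40 degrees. Fits one way: hole 0 over hole 0, 1 over 1, 2 over 2
- gearbox_hole0 (a point): mouth of threaded hole 0 in the gearbox's top face, 55 mm above the bench, in the middle of the +x short end (cover/gearbox frame 55, 0) mm; frame parallel to the gearbox's
- cover_hole0 (a point): centre of the cover's hole 0, on the plate's underside, in the middle of the +x short end (cover/gearbox frame 55, 0) mm; frame parallel to the cover's
- gearbox_hole1 (a point): mouth of threaded hole 1 in the gearbox's top face, 55 mm above the bench, at the -x short end, +y corner (-55, 30) mm; frame parallel to the gearbox's
- cover_hole1 (a point): centre of the cover's hole 1, on the plate's underside, at the -x short end, +y corner (-55, 30) mm; frame parallel to the cover's
- gearbox_hole2 (a point): mouth of threaded hole 2 in the gearbox's top face, 55 mm above the bench, at the -x short end, -y corner (-55, -30) mm; frame parallel to the gearbox's
- cover_hole2 (a point): centre of the cover's hole 2, on the plate's underside, at the -x short end, -y corner (-55, -30) mm; frame parallel to the cover's
- tray: dark steel parts tray, open on top, fixed: 110 (x) x 160 (y) x 20 mm high, walls and floor 3 mm thick; origin at the centre of its underside; turned up to 17 degrees. One bolt already stands in its -y end, about 55 mm from the centre
- bolt0: plain steel hex-head bolt: head 18 mm across flats and 8 mm thick, shank 10 mm diameter, 43 mm long overall; it stands upright on its head, shank up; origin at the centre of the head's flat underside, z along the shank. 40 g nominal. This one starts in the tray
- bolt1: plain steel hex-head bolt: head 18 mm across flats and 8 mm thick, shank 10 mm diameter, 43 mm long overall; it stands upright on its head, shank up; origin at the centre of the head's flat underside, z along the shank. 40 g nominal. Starts on the bench between the robot and the tray
- bolt2: plain steel hex-head bolt: head 18 mm across flats and 8 mm thick, shank 10 mm diameter, 43 mm long overall; it stands upright on its head, shank up; origin at the centre of the head's flat underside, z along the shank. 40 g nominal. Starts on the bench between the robot and the tray
- bolt3: plain steel hex-head bolt: head 18 mm across flats and 8 mm thick, shank 10 mm diameter, 43 mm long overall; it stands upright on its head, shank up; origin at the centre of the head's flat underside, z along the shank. 40 g nominal. Starts on the bench between the robot and the tray
- socket: bystander, to be left alone: a steel wrench socket, tube 26 mm across, 28 mm high; origin at the centre of its underside
- nut: bystander, to be left alone: a brass round nut, ring 24 mm across, 12 mm high; origin at the centre of its underside
- tape: bystander, to be left alone: a black roll of tape lying flat, 96 mm across, 24 mm high; origin at the centre of its underside
- screwdriver: bystander, to be left alone: a screwdriver with a black handle, lying at the back
- battery: bystander, to be left alone: a tool battery pack, 75 x 115 x 65 mm high, beyond the tray; origin at the centre of its underside
- mug: bystander, to be left alone: a white mug, 80 mm across, 90 mm high, at the back; origin at the centre of its underside
- oil: bystander, to be left alone: a white plastic oil bottle, 56 mm across, 140 mm high, at the back; origin at the centre of its underside

How it is judged:
By the outcome, as a careful person would: the job done as asked, in the order asked, and still so for the second after the job is handed in, while the arm keeps its last pose, push and grip.
It also fails if it takes over 58 s, if anything falls off the work surface, if the arm or the gripper's body presses on something with over 40 N, if the wrist force passes 120 N, or if a joint passes its speed limit or range.

ROBOT

A 7-joint arm with a two-finger parallel gripper is mounted at the origin on the work surface. World frame = base frame: x ahead of the robot, y to its left, z up, the work surface at z = 0. Lengths are in m, angles in rad, forces in N, time in s.
With the tool pointing down it reaches from about 0.4 to 0.85 m from the base axis. Payload 10.4 kg.
Tool frame: the origin (TCP) lies at the very end of the fingers, on their centre line; the grasp point (between the pads) lies 19 mm behind it; z points along the fingers, y is the line along which they close (so a half turn about z gives the same grasp; the last joint's range is limited). The gripper opens to 85 mm and grips with 20 to 120 N. Pads are 22 mm wide; open, the fingers measure 114 mm over their backs; the gripper's body (76 mm by 85 mm) begins 54 mm behind the grasp point. The pads swing forward as they close: fully open they stand 13 mm farther back than shut.
Start: joints at [1.324, 0.332, -0.065, 1.46, 0.022, 1.35, -0.088], TCP at [0.139, -0.609, 0.195] pointing down, gripper open.
Joint ranges: [-2.6, 2.6], [-0.5, 2.12], [-1.47, 1.34], [0.16, 2.42], [-1.27, 4.41], [0.06, 2.06], [-2.6, 2.6]. Speed limits (rad/s): [2.22, 2.22, 2.79, 2.79, 3.14, 3.14, 3.14].

INTERFACE

Orientations are given as a unit quaternion [x, y, z, w].
In Python, from workcell import manip, optics gives the robot as it stands.
- The arm moves only by the tool jog_arm, never from a script. Its arguments are lists of equal length, an entry for each row: "dr": the turn, a rotation vector about the tool's x, y, z normalised to -1 to 1, where 1 is 4 degrees, a list of three; "translation": the shift along the tool's x, y, z normalised to -1 to 1, where 1 is 0.025 m, a list of three; "jaw": the opening, from 0 (shut) to 1 (fully open). A call has 1 to 10 rows; each row shifts and turns the commanded pose from where the row before left it, along the tool's axes as they then stand; what a row does not reach is not made up. A row lasts 1/10 s, in which the tool goes at most 50 mm and 8.59 degrees, less where a joint would pass 70% of its speed; a pose out of reach is approached as far as the arm can. A call with a number of a shift or a turn outside -1 to 1 is refused whole. A call with a gripper value outside its range is refused whole. The fingers move at their own pace and stop on an object; "squeeze" is the grip in N (left out, the last holds). Time passes only in rows, so rows that do not move let the fingers close. It gives the time, the measured TCP pose, the force, the opening and the grip force at its end, in the units of the state.
- manip.get_obs(): the state, without advancing time (a new reading comes with each control period).
- optics.camera(name): name is "scene" or "top"; returns a dict with "color" (420x560x3 uint8, red, green, blue), "mtx" (3x3 intrinsics, pixels), "R" (3x3) and "t" (3): a world point X has camera coordinates R X + t. Camera axes: x right, y down, z forward; pixel columns grow to the right and rows downward; lengths in m; the calibration is good to about 2 mm. A picture is of the moment at which its call begins. There is no depth.
- manip.hand_in(): hands the job in; it is judged then, once.
The state is a dict: "clock": time; "joint_pos": joint angles; "joint_velocities": joint speeds; "tau": joint torques, N m; "position": TCP position; "ee_rot": TCP orientation; "ft_force": force on the tool from outside, world axes, zero at the start; "torque": the same for the moment, N m; "grip_width": opening from 0.0 (shut) to 1.0 (fully open); "grasp_force": force on a finger pad.
Only numpy, scipy, OpenCV 4.12 (cv2) and the standard library are available. Lean on these libraries where they do the work, as an engineer would, in place of code of your own. Each camera call takes 0.05 s, during which the arm holds its last target. There are 200 camera calls.

## Working session

There is one attempt and no reset: what is moved stays moved. The work goes in short steps, Python scripts to look and compute and a tool call to move; the robot and the scene stay as the last step left them, time stands still between calls to the robot, and variables do not carry over. Pictures are saved under pics/ and viewed, at most 10 in all, crops included, and the job is handed in when it is done.

Besides the shell and the picture viewer there is one more tool, called after "Request:" in YAML: its name, and indented under it one key for each argument. jog_arm: Moves the arm, as the interface text tells. Scaled input: -1 to 1 covers 0.025 m each way for a shift and 4 degrees each way for a turn. Its arguments: {"type":"object","properties":{"dr":{"type":"array","items":{"type":"array","items":{"type":"number"}}},"translation":{"type":"array","items":{"type":"array","items":{"type":"number"}}},"jaw":{"type":"array","items":{"type":"number"}},"squeeze":{"type":"number"}},"required":["dr","translation","jaw"]}

```bash
ls; mkdir -p pics; python3 - <<'E'
from workcell import manip, optics
import cv2,pickle
o=manip.get_obs(); print(o)
for n in("scene","top"):
    c=optics.camera(n); pickle.dump(c,open(f"pics/{n}0.pkl","wb"))
    cv2.imwrite(f"pics/{n}0.png",cv2.resize(c["color"][:,:,::-1],(800,600),interpolation=cv2.INTER_CUBIC)); print(n,c["mtx"],c["R"],c["t"])
E
```

```text
pics
{'clock': 0.0, 'joint_pos': array([ 1.324439  ,  0.33288787, -0.0646637 ,  1.46097976,  0.02156632,
        1.34991982, -0.08847201]), 'joint_velocities': array([-0.00237162,  0.00018395, -0.00122957,  0.00089177,  0.0012088 ,
        0.000661  , -0.00128933]), 'tau': array([-1.48836352e-03, -6.25450587e+01,  4.81970957e-02, -3.91607845e+01,
        1.61367684e-02,  9.84110346e-03,  6.80184758e-05]), 'position': array([ 0.1385642 , -0.60897944,  0.19408754]), 'ee_rot': array([ 9.93747377e-01,  1.11649398e-01, -1.08938859e-04, -7.42560806e-04]), 'ft_force': array([ 0.09071278, -0.3203123 , -0.47113575]), 'torque': array([0.00855187, 0.04495008, 0.02226617]), 'grasp_force': 0.0, 'grip_width': 1.004432422596295}
scene [[427.68125638   0.         281.4880601 ]
 [  0.         427.68125638 200.98106872]
 [  0.           0.           1.        ]] [[ 0.67581681  0.73706888 -0.00105041]
 [ 0.44926096 -0.41305532 -0.79218047]
 [-0.58432545  0.53489697 -0.610286  ]] [-0.39715941 -0.19851833  1.28366838]
top [[492.83174715   0.         274.85265165]
 [  0.         492.83174715 215.0506307 ]
 [  0.           0.           1.        ]] [[-0.00663648 -0.99997042 -0.00388897]
 [-0.98362889  0.0072283  -0.18006097]
 [ 0.18008375  0.00263033 -0.98364776]] [0.05078035 0.58901215 1.15963372]
```

View pics/top0.png

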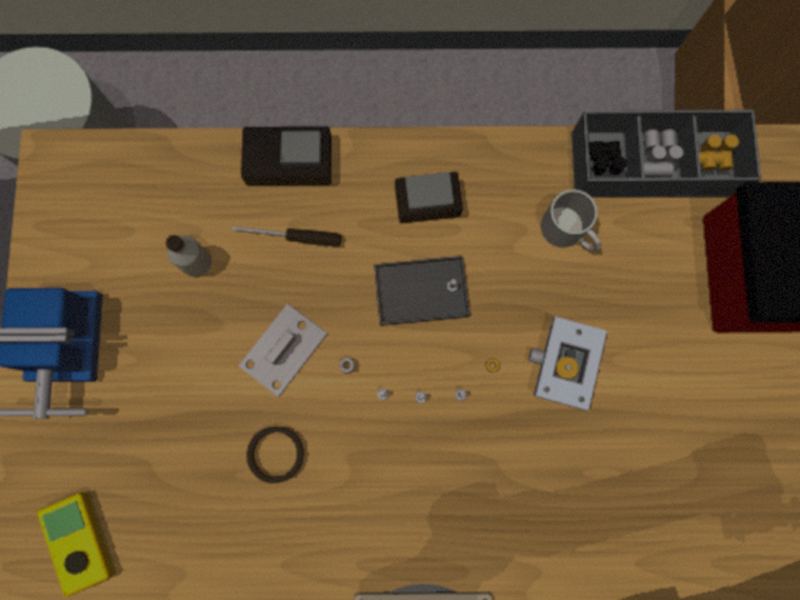

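View pics/scene0.png

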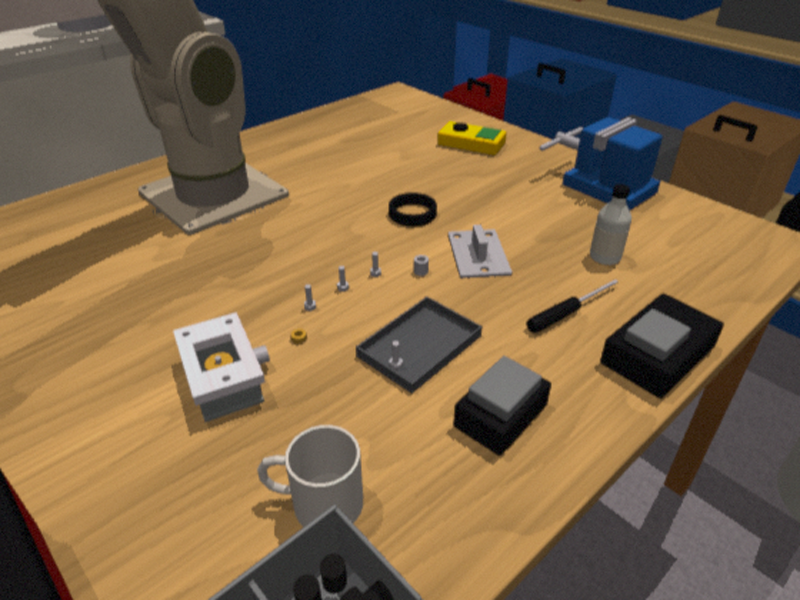

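```bash
python3 - <<'E'
import cv2,pickle,numpy as np
c=pickle.load(open("pics/top0.pkl","rb"))["color"][:,:,::-1]
def cr(x,y): return cv2.resize(c[y:y+75,x:x+100],(400,300),interpolation=cv2.INTER_CUBIC)
im=np.vstack([np.hstack([cr(160,205),cr(360,217)]),np.hstack([cr(250,178),cr(235,225)])])
cv2.imwrite("pics/q.png",im)
c=pickle.load(open("pics/scene0.pkl","rb"))["color"][:,:,::-1]
def cr(x,y): return cv2.resize(c[y:y+75,x:x+100],(400,300),interpolation=cv2.INTER_CUBIC)
im=np.vstack([np.hstack([cr(290,145),cr(110,215)]),np.hstack([cr(245,202),cr(205,155)])])
cv2.imwrite("pics/qs.png",im)
E
```

```text
(no output)
```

View pics/q.png

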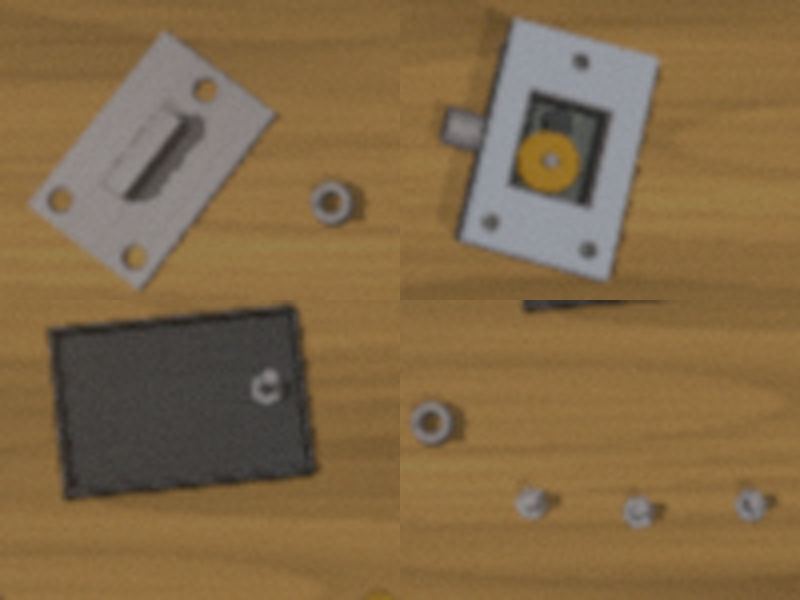

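View pics/qs.png

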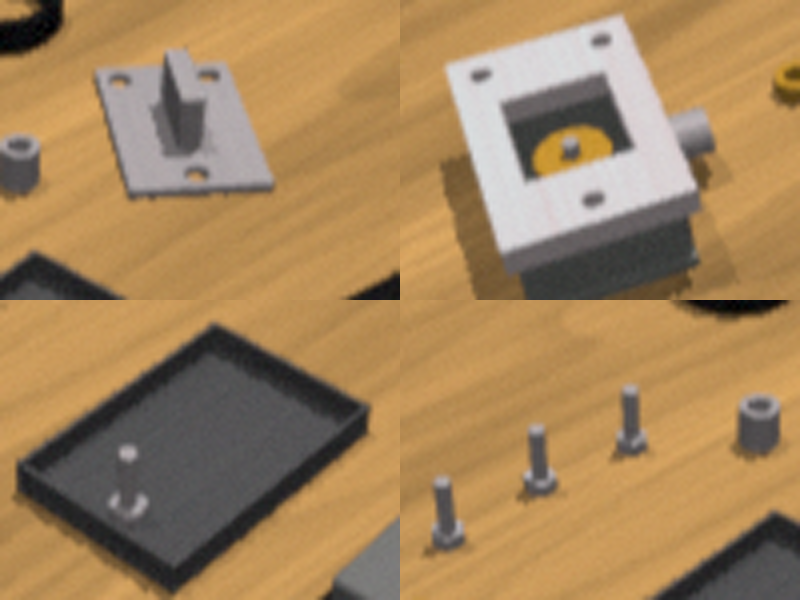

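```bash
cat > h.py <<'E'
import numpy as np,pickle
from scipy.optimize import least_squares
C={n:pickle.load(open(f"pics/{n}0.pkl","rb")) for n in("scene","top")}
def proj(n,X):
    c=C[n];p=np.asarray(X)@c["R"].T+c["t"];p=p@c["mtx"].T;return p[:,:2]/p[:,2:]
def px(uv,org,off=(0,0),s=4): return np.array(org)+(np.array(uv,float)-off+.5)/s-.5
def place(m,x,y,a):
    m=np.array(m,float)*1e-3;c,s=np.cos(a),np.sin(a)
    return np.c_[x+c*m[:,0]-s*m[:,1],y+s*m[:,0]+c*m[:,1],m[:,2]]
def fit(views,g):
    "views: list of (cam, model mm, pixels)"
    f=lambda q:np.concatenate([(proj(n,place(m,*q))-p).ravel() for n,m,p in views])
    r=least_squares(f,g,loss="soft_l1");return r.x,np.sqrt(np.mean(f(r.x)**2))
E
python3 - <<'E'
from h import *
np.set_printoptions(precision=4,suppress=True)
P=lambda z,k=1:[[55,0,z],[-55,30,z],[-55,-30,z],[70,45,z],[70,-45,z],[-70,-45,z],[-70,45,z]]
def show(nm,a,b,g):
    print(nm,"top",*fit([a],g),"scene",*fit([b],g),"both",*fit([a,b],g))
show("cover",("top",P(6),px([[204,89],[59,199],[134,257],[165,31],[277,115],[141,290],[28,204]],(160,205))),
 ("scene",P(6),px([[196,174],[208,74],[120,79],[273,184],[130,191],[97,71],[230,64]],(290,145))),(.5,.2,-.6))
show("gear",("top",P(55),px([[581,62],[490,222],[589,250],[512,17],[659,60],[609,280],[458,240]],(360,217),(400,0))),
 ("scene",P(55),px([[594,200],[601,41],[481,75],[697,190],[506,250],[446,66],[622,16]],(110,215),(400,0))),(.5,-.2,-.2))
T=[[55,80,20],[55,-80,20],[-55,-80,20],[-55,80,20]]
show("tray",("top",T,px([[49,329],[295,306],[315,472],[66,498]],(250,178),(0,300))),
 ("scene",[T[i] for i in(3,0,2)],px([[215,325],[369,408],[18,467]],(245,202),(0,300))),(.6,0,0))
for nm,t,s,h,o in [("b0",(265,386),(128,453),3,((250,178),(245,202),0)),("bL",(530,503),(629,390),0,0),("bM",(638,512),(536,430),0,0),("bR",(750,505),(442,482),0,0)]:
    if o: a,b=px([t],o[0],(0,300)),px([s],o[1],(0,300))
    else: a,b=px([t],(235,225),(400,300)),px([s],(205,155),(400,300))
    A=("top",[[0,0,h+8]],a);B=("scene",[[0,0,h+43]],b)
    print(nm,*[fit(v,(.45,0,0))[0][:2] for v in ([A],[B],[A,B])])
for nm,uv in [("socket",(348,366)),("nut",(493,366))]:
    a=px([uv],(0,0),s=800/560);print(nm,fit([("top",[[0,0,12]],a)],(.5,0,0))[0][:2])
E
```

```text
cover top [ 0.5242  0.243  -0.6508] 0.2962548291052881 scene [ 0.5281  0.2406 -0.6596] 0.3554746618568469 both [ 0.5253  0.2427 -0.6531] 0.5849728053131007
gear top [ 0.4918 -0.2548 -0.2812] 0.3439962196015102 scene [ 0.496  -0.2557 -0.2799] 0.4899098758787639 both [ 0.4934 -0.255  -0.2798] 0.6999147727510805
tray top [ 0.6269 -0.0045  0.0936] 0.2949464174306389 scene [ 0.6341 -0.0069  0.103 ] 0.5251404613284141 both [ 0.629  -0.0047  0.0915] 1.024208264399686
b0 [ 0.6379 -0.0587] [ 0.6394 -0.0605] [ 0.6385 -0.0595]
bL [0.4445 0.0671] [0.4484 0.0637] [0.4453 0.0664]
bM [ 0.4385 -0.0003] [ 0.4431 -0.0029] [ 0.4397 -0.0007]
bR [ 0.4423 -0.0703] [ 0.4469 -0.0724] [ 0.4437 -0.0707]
socket [0.4929 0.1263]
nut [ 0.4911 -0.1283]
```

The top view shows the cover on the left (hole 0 at about (204,89) in the crop), the gearbox on the right, and bolt 0 in the tray. Three bolts stand in a row on the bench. I'm starting with the right bolt.

Request:
jog_arm:
  dr:
    - [0,0,0.8]
    - [0,0,0.8]
    - [0,0,0.8]
    - [0,0,0.8]
    - [0,0,0]
    - [0,0,0]
    - [0,0,0]
    - [0,0,0]
    - [0,0,0]
    - [0,0,0]
  translation:
    - [0,0,0]
    - [0,0,0]
    - [0,0,0]
    - [0,0,0]
    - [0.57,-1,0]
    - [0.57,-1,0]
    - [0.57,-1,0]
    - [0.57,-1,0]
    - [0.57,-1,0]
    - [0.57,-1,0]
  jaw: [0.4,0.4,0.4,0.4,0.4,0.4,0.4,0.4,0.4,0.4]
  squeeze: 40

```text
clock: 1.1
position: [0.2245, -0.4581, 0.1946]
ee_rot: [1.0, 0.0, -0.0, -0.0]
ft_force: [0.4, 0.7, 0.3]
grip_width: 0.396
grasp_force: 0.0
```

Request:
jog_arm:
  dr:
    - [0,0,0]
    - [0,0,0]
    - [0,0,0]
    - [0,0,0]
    - [0,0,0]
    - [0,0,0]
    - [0,0,0]
    - [0,0,0]
    - [0,0,0]
    - [0,0,0]
  translation:
    - [0.55,-0.967,0]
    - [0.55,-0.967,0]
    - [0.55,-0.967,0]
    - [0.55,-0.967,0]
    - [0.55,-0.967,0]
    - [0.55,-0.967,0]
    - [0.55,-0.967,0]
    - [0.55,-0.967,0]
    - [0.55,-0.967,0]
    - [0.55,-0.967,0]
  jaw: [0.4,0.4,0.4,0.4,0.4,0.4,0.4,0.4,0.4,0.4]

```text
clock: 2.1
position: [0.3618, -0.2164, 0.1947]
ee_rot: [1.0, 0.0, -0.0, 0.0]
ft_force: [0.6, -0.3, 0.6]
grip_width: 0.395
grasp_force: 0.0
```

Request:
jog_arm:
  dr:
    - [0,0,0]
    - [0,0,0]
    - [0,0,0]
    - [0,0,0]
    - [0,0,0]
    - [0,0,0]
    - [0,0,0]
    - [0,0,0]
    - [0,0,0]
    - [0,0,0]
  translation:
    - [0.55,-0.967,0]
    - [0.55,-0.967,0]
    - [0.55,-0.967,0]
    - [0.55,-0.967,0]
    - [0.55,-0.967,0.4]
    - [0.55,-0.967,0.8]
    - [0,0,1]
    - [0,0,1]
    - [0,0,1]
    - [0,0,0]
  jaw: [0.4,0.4,0.4,0.4,0.4,0.4,0.4,0.4,0.4,0.4]

```text
clock: 3.1
position: [0.4416, -0.0721, 0.0871]
ee_rot: [1.0, 0.0, -0.003, -0.001]
ft_force: [0.1, -0.4, 0.5]
grip_width: 0.4
grasp_force: 0.0
```

```bash
cat > look.py <<'E'
import cv2,sys,numpy as np
from workcell import manip,optics
# look.py name  x y (scene crop) x y (top crop)  w
a=sys.argv;w=int(a[6]);h=int(w*1.5) if len(a)<8 else int(a[7]);s=400/w
out=[]
for n,x,y in(("scene",a[2],a[3]),("top",a[4],a[5])):
    c=optics.camera(n)["color"][:,:,::-1];x,y=int(x),int(y)
    out.append(cv2.resize(c[y:y+h,x:x+w],(400,int(h*s)),interpolation=cv2.INTER_CUBIC))
cv2.imwrite(f"pics/{a[1]}.png",np.hstack(out));o=manip.get_obs();print(o["clock"],o["position"],o["ee_rot"],o["grip_width"],o["ft_force"])
E
python3 look.py b1 160 130 260 220 110 110
```

```text
3.2 [ 0.44390677 -0.07238109  0.09026129] [ 9.99999897e-01  2.76086922e-04 -3.00648169e-04 -1.97690084e-04] 0.3991368174628697 [-0.73380815  0.34428127  1.33289383]
```

View pics/b1.png

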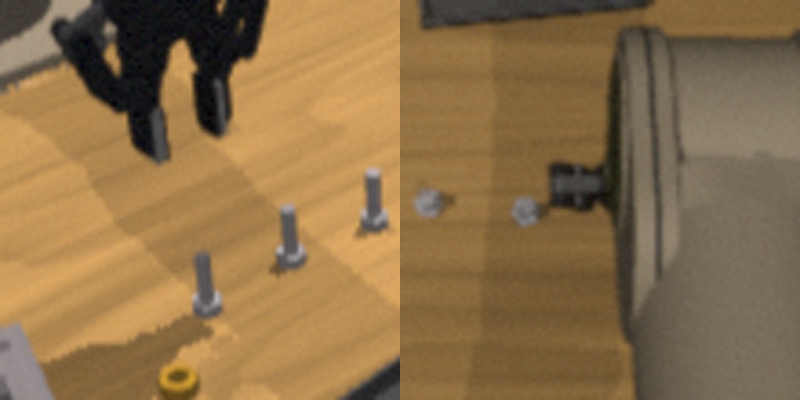

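```bash
python3 - <<'E'
from h import *
for z in(.09,.095): print(proj("scene",[[.4439,-.0724,z]]),proj("scene",[[.4439,-.0724+.017,z],[.4439,-.0724-.017,z]]))
E
```

```text
[[212.26806363 182.37700483]] [[218.64050172 179.36125654]
 [205.76986623 185.45226856]]
[[212.03793192 180.48954739]] [[218.43336376 177.48229806]
 [205.51586768 183.55634159]]
```

```bash
python3 - <<'E'
from h import *
print(proj("top",[[.4439,-.0724,z] for z in(.008,.09,.12,.15)]), proj("scene",[[.4439,-.0724,z] for z in(.008,.09,.12,.15)]))
E
python3 look.py b2 190 140 290 240 40 40
```

```text
[[322.95521659 275.24447609]
 [326.1899867  273.14040576]
 [327.48970962 272.29499532]
 [328.85968872 271.40388645]] [[215.83788684 211.65540935]
 [212.26806363 182.37700483]
 [210.86418189 170.86287234]
 [209.40279994 158.87714378]]
3.3 [ 0.44485121 -0.07263536  0.09123022] [9.99999594e-01 1.44596436e-04 8.55237843e-04 2.44845014e-04] 0.39986152724992297 [0.79467334 0.243059   0.35436287]
```

View pics/b2.png

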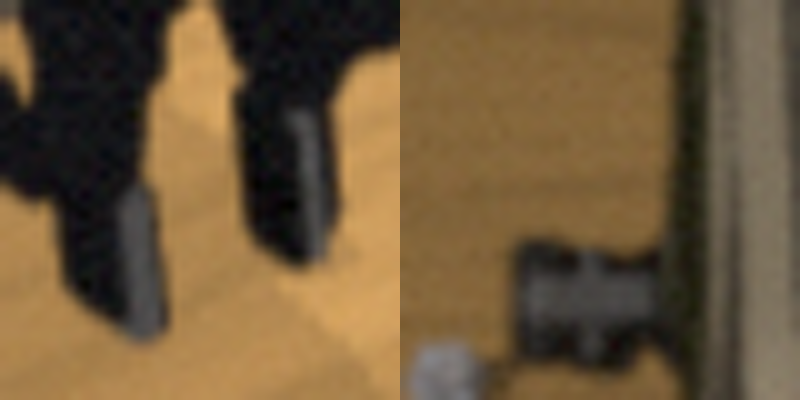

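Request:
jog_arm:
  dr:
    - [0,0,0]
    - [0,0,0]
    - [0,0,0]
    - [0,0,0]
    - [0,0,0]
    - [0,0,0]
  translation:
    - [0,0,0.7]
    - [0,0,0.7]
    - [0,0,0.7]
    - [0,0,0.7]
    - [0,0,0.4]
    - [0,0,0]
  jaw: [0.4,0.4,0.4,0.4,0.4,0.4]

```text
clock: 3.9
position: [0.4438, -0.0726, 0.0097]
ee_rot: [1.0, 0.0, -0.0, -0.0]
ft_force: [-0.3, -0.3, 0.6]
grip_width: 0.401
grasp_force: 0.0
```

```bash
python3 look.py b3 190 165 290 240 50 50
```

```text
4.0 [ 0.44468993 -0.07261617  0.01080093] [9.99999838e-01 1.60536347e-04 5.26493697e-04 1.47504649e-04] 0.4011110189612648 [-0.0674774  -0.28205732  0.26527065]
```

View pics/b3.png

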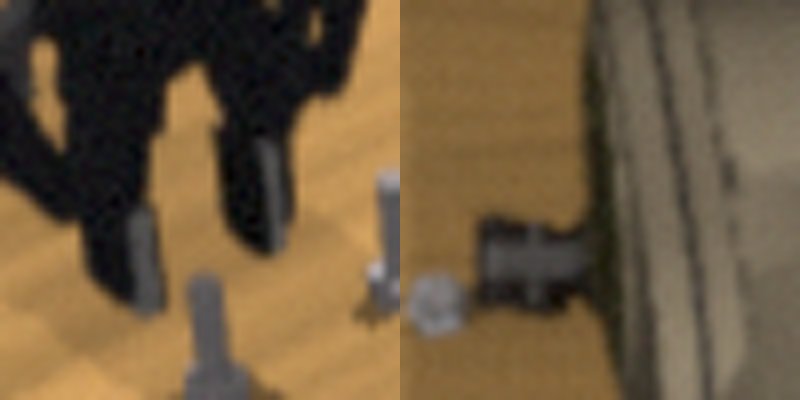

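Request:
jog_arm:
  dr:
    - [0,0,0]
    - [0,0,0]
    - [0,0,0]
    - [0,0,0]
  translation:
    - [0,0,0.24]
    - [0,0,0.12]
    - [0,0,0.1]
    - [0,0,0]
  jaw: [0.4,0.4,0.4,0.4]

```text
clock: 4.4
position: [0.4438, -0.0725, -0.0019]
ee_rot: [1.0, 0.0, -0.0, -0.0]
ft_force: [0.0, -0.4, 0.2]
grip_width: 0.399
grasp_force: 0.0
```

Request:
jog_arm:
  dr:
    - [0,0,0]
    - [0,0,0]
    - [0,0,0]
    - [0,0,0]
  translation:
    - [0,0,0.12]
    - [0,0,0.12]
    - [0,0,0]
    - [0,0,0]
  jaw: [0.4,0.4,0.4,0.4]

```text
clock: 4.8
position: [0.444, -0.0725, -0.0077]
ee_rot: [1.0, 0.0, -0.0, -0.0]
ft_force: [0.4, 0.6, -0.3]
grip_width: 0.4
grasp_force: 0.0
```

Request:
jog_arm:
  dr:
    - [0,0,0]
    - [0,0,0]
    - [0,0,0]
    - [0,0,0]
    - [0,0,0]
    - [0,0,0]
    - [0,0,0]
  translation:
    - [0,0,0.1]
    - [0,0,0.04]
    - [0,0,0]
    - [0,0,0]
    - [0,0,0]
    - [0,0,0]
    - [0,0,0]
  jaw: [0.4,0.4,0,0,0,0,0]
  squeeze: 30

```text
clock: 5.5
position: [0.4441, -0.0726, -0.011]
ee_rot: [1.0, 0.0, 0.0, 0.0]
ft_force: [0.3, 0.1, -0.5]
grip_width: 0.101
grasp_force: 29.2
```

Request:
jog_arm:
  dr:
    - [0,0,0]
    - [0,0,0]
    - [0,0,0]
    - [0,0,0]
    - [0,0,0]
    - [0,0,0]
    - [0,0,0]
    - [0,0,0]
    - [0,0,0]
    - [0,0,0]
  translation:
    - [0,0,-0.8]
    - [0,0,-0.8]
    - [0,0,-0.8]
    - [0.94,-0.3,0]
    - [0.94,-0.3,0]
    - [0.94,-0.3,0]
    - [0.94,-0.3,0]
    - [0.94,-0.3,0]
    - [0.94,-0.3,0]
    - [0.94,-0.3,0]
  jaw: [0,0,0,0,0,0,0,0,0,0]

```text
clock: 6.5
position: [0.6093, -0.0197, 0.0486]
ee_rot: [1.0, 0.0, -0.0, 0.0]
ft_force: [0.3, 0.3, -0.0]
grip_width: 0.099
grasp_force: 29.3
```

Request:
jog_arm:
  dr:
    - [0,0,0]
    - [0,0,0]
    - [0,0,0]
  translation:
    - [0.94,-0.3,0]
    - [0,0,0]
    - [0,0,0]
  jaw: [0,0,0]

```text
clock: 6.8
position: [0.6317, -0.0121, 0.0484]
ee_rot: [1.0, 0.0, -0.0, -0.0]
ft_force: [-0.0, 0.4, -0.4]
grip_width: 0.096
grasp_force: 29.3
```

```bash
python3 look.py b4 240 190 230 180 110 110
```

```text
6.9 [ 0.63124763 -0.01289584  0.0486694 ] [ 9.99999898e-01  5.75412183e-05 -3.92505373e-04  2.14279467e-04] 0.10247011690236564 [ 0.07941422 -0.04800645 -0.43512787]
```

View pics/b4.png

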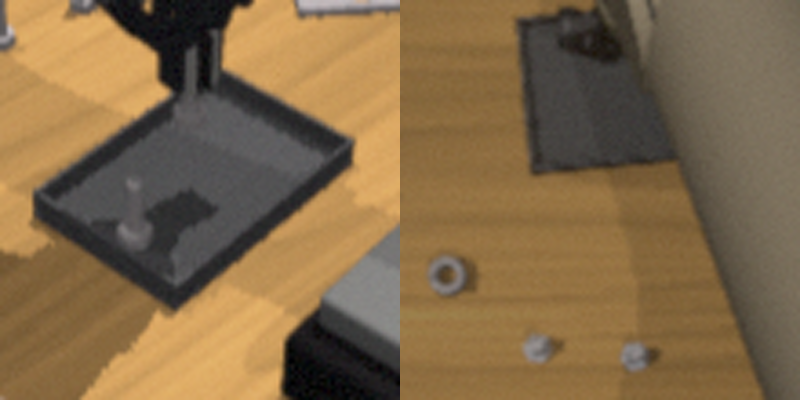

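```bash
python3 - <<'E'
from h import *
print(proj("scene",[[.6312,-.0129,z] for z in (.06,.05,.07,.08)]))
E
```

```text
[[291.22875901 222.01493349]
 [291.16612851 225.72992984]
 [291.29227303 218.24752955]
 [291.35668941 214.42660115]]
```

Request:
jog_arm:
  dr:
    - [0,0,0]
    - [0,0,0]
    - [0,0,0]
    - [0,0,0]
    - [0,0,0]
  translation:
    - [0,0,0.7]
    - [0,0,0.7]
    - [0,0,0.6]
    - [0,0,0.25]
    - [0,0,0]
  jaw: [0,0,0,0,0]

```text
clock: 7.4
position: [0.6315, -0.0123, -0.0084]
ee_rot: [1.0, 0.0, -0.001, -0.0]
ft_force: [-0.2, 0.4, -0.8]
grip_width: 0.101
grasp_force: 30.2
```

Request:
jog_arm:
  dr:
    - [0,0,0]
    - [0,0,0]
    - [0,0,0]
    - [0,0,0]
    - [0,0,0]
    - [0,0,0]
    - [0,0,0]
    - [0,0,0]
  translation:
    - [0,0,0]
    - [0,0,0]
    - [0,0,0]
    - [0,0,0]
    - [0,0,-0.4]
    - [0,0,-1]
    - [0,0,-1]
    - [0,0,-0.6]
  jaw: [0.2,0.3,0.3,0.3,0.3,0.3,0.3,0.4]

```text
clock: 8.2
position: [0.633, -0.0123, 0.0705]
ee_rot: [1.0, 0.0, 0.001, 0.0]
ft_force: [-0.4, 0.2, -0.0]
grip_width: 0.399
grasp_force: 0.0
```

Request:
jog_arm:
  dr:
    - [0,0,0]
    - [0,0,0]
    - [0,0,0]
    - [0,0,0]
    - [0,0,0]
    - [0,0,0]
    - [0,0,0]
    - [0,0,0]
    - [0,0,0]
    - [0,0,0]
  translation:
    - [-0.95,-0.05,0]
    - [-0.95,-0.05,0]
    - [-0.95,-0.05,0]
    - [-0.95,-0.05,0]
    - [-0.95,-0.05,0]
    - [-0.95,-0.05,0]
    - [-0.95,-0.05,0]
    - [-0.95,-0.05,0]
    - [0,0,0]
    - [0,0,0]
  jaw: [0.4,0.4,0.4,0.4,0.4,0.4,0.4,0.4,0.4,0.4]

```text
clock: 9.2
position: [0.4424, -0.0029, 0.0682]
ee_rot: [1.0, 0.0, 0.001, 0.001]
ft_force: [0.5, 0.2, -0.5]
grip_width: 0.398
grasp_force: 0.0
```

Request:
jog_arm:
  dr:
    - [0,0,0]
    - [0,0,0]
    - [0,0,0]
    - [0,0,0]
    - [0,0,0]
    - [0,0,0]
    - [0,0,0]
    - [0,0,0]
    - [0,0,0]
    - [0,0,0]
  translation:
    - [0,0,0.9]
    - [0,0,0.9]
    - [0,0,0.8]
    - [0,0,0.54]
    - [0,0,0]
    - [0,0,0]
    - [0,0,0]
    - [0,0,0]
    - [0,0,0]
    - [0,0,0]
  jaw: [0.4,0.4,0.4,0.4,0.4,0,0,0,0,0]

```text
clock: 10.2
position: [0.4427, -0.0026, -0.0102]
ee_rot: [1.0, 0.0, 0.001, 0.0]
ft_force: [0.0, 0.7, 5.3]
grip_width: 0.097
grasp_force: 29.7
```

Request:
jog_arm:
  dr:
    - [0,0,0]
    - [0,0,0]
    - [0,0,0]
    - [0,0,0]
    - [0,0,0]
    - [0,0,0]
    - [0,0,0]
    - [0,0,0]
    - [0,0,0]
    - [0,0,0]
  translation:
    - [0,0,-0.8]
    - [0,0,-0.8]
    - [0,0,-0.8]
    - [0.95,-0.19,0]
    - [0.95,-0.19,0]
    - [0.95,-0.19,0]
    - [0.95,-0.19,0]
    - [0.95,-0.19,0]
    - [0.95,-0.19,0]
    - [0.95,-0.19,0]
  jaw: [0,0,0,0,0,0,0,0,0,0]

```text
clock: 11.2
position: [0.609, 0.0308, 0.0489]
ee_rot: [1.0, 0.0, -0.0, 0.0]
ft_force: [-0.6, 0.3, 0.1]
grip_width: 0.098
grasp_force: 29.3
```

Request:
jog_arm:
  dr:
    - [0,0,0]
    - [0,0,0]
    - [0,0,0]
    - [0,0,0]
    - [0,0,0]
    - [0,0,0]
    - [0,0,0]
    - [0,0,0]
  translation:
    - [0.95,-0.19,0]
    - [0,0,0]
    - [0,0,0.7]
    - [0,0,0.7]
    - [0,0,0.6]
    - [0,0,0.2]
    - [0,0,0]
    - [0,0,0]
  jaw: [0,0,0,0,0,0,0,0]

```text
clock: 12.0
position: [0.6315, 0.0354, -0.0064]
ee_rot: [1.0, 0.0, -0.0, 0.0]
ft_force: [0.0, 0.2, 0.0]
grip_width: 0.096
grasp_force: 29.6
```

Request:
jog_arm:
  dr:
    - [0,0,0]
    - [0,0,0]
    - [0,0,0]
    - [0,0,0]
    - [0,0,0]
    - [0,0,0]
    - [0,0,0]
    - [0,0,0]
    - [0,0,0]
    - [0,0,0]
  translation:
    - [0,0,0.05]
    - [0,0,0]
    - [0,0,0]
    - [0,0,0]
    - [0,0,0]
    - [0,0,-0.4]
    - [0,0,-1]
    - [0,0,-1]
    - [0,0,-0.6]
    - [0,0,-0.4]
  jaw: [0,0,0.2,0.3,0.3,0.3,0.3,0.3,0.6,0.6]

```text
clock: 13.0
position: [0.6326, 0.0356, 0.0797]
ee_rot: [1.0, 0.0, 0.001, 0.0]
ft_force: [-0.4, 0.8, 0.3]
grip_width: 0.598
grasp_force: 0.0
```

Request:
jog_arm:
  dr:
    - [0,0,0]
    - [0,0,0]
    - [0,0,0]
    - [0,0,0]
    - [0,0,0]
    - [0,0,0]
    - [0,0,0]
    - [0,0,0]
    - [0,0,0]
    - [0,0,0.938]
  translation:
    - [-0.471,-0.918,0]
    - [-0.471,-0.918,0]
    - [-0.471,-0.918,0]
    - [-0.471,-0.918,0]
    - [-0.471,-0.918,0]
    - [-0.471,-0.918,0]
    - [-0.471,-0.918,0]
    - [-0.471,-0.918,0]
    - [-0.471,-0.918,0]
    - [0,0,0]
  jaw: [0.6,0.6,0.6,0.6,0.6,0.6,0.6,0.6,0.6,0.6]

```text
clock: 14.0
position: [0.5232, 0.2461, 0.0778]
ee_rot: [1.0, -0.03, -0.001, -0.001]
ft_force: [-0.7, -0.8, -0.0]
grip_width: 0.601
grasp_force: 0.0
```

Request:
jog_arm:
  dr:
    - [0,0,0.938]
    - [0,0,0.938]
    - [0,0,0.938]
    - [0,0,0.938]
    - [0,0,0.938]
    - [0,0,0.938]
    - [0,0,0.938]
    - [0,0,0.938]
    - [0,0,0.938]
    - [0,0,0]
  translation:
    - [0,0,0]
    - [0,0,0]
    - [0,0,0]
    - [0,0,0]
    - [0,0,0]
    - [0,0,0]
    - [0,0,0]
    - [0,0,0]
    - [0,0,0]
    - [0,0,0]
  jaw: [0.6,0.6,0.6,0.6,0.6,0.6,0.6,0.6,0.6,0.6]

```text
clock: 15.0
position: [0.5244, 0.2419, 0.0754]
ee_rot: [0.954, -0.298, -0.001, 0.003]
ft_force: [-0.4, 0.5, 0.7]
grip_width: 0.596
grasp_force: 0.0
```

```bash
python3 - <<'E'
from workcell import manip,optics
import cv2,numpy as np
c=optics.camera("scene")["color"][:,:,::-1];t=optics.camera("top")["color"][:,:,::-1]
R=lambda c,x,y:cv2.resize(c[y:y+100,x:x+100],(400,400),interpolation=cv2.INTER_CUBIC)
cv2.imwrite("pics/v9.png",np.vstack([cv2.resize(c[120:270,200:400],(800,600),interpolation=cv2.INTER_CUBIC)]))
o=manip.get_obs();print(o["clock"],o["position"],o["ee_rot"],2*np.degrees(np.arctan2(o["ee_rot"][1],o["ee_rot"][0])))
E
```

```text
15.1 [0.52398482 0.24227978 0.07496228] [ 0.95489337 -0.29692887 -0.00191721  0.00286855] -34.546686400696416
```

View pics/v9.png

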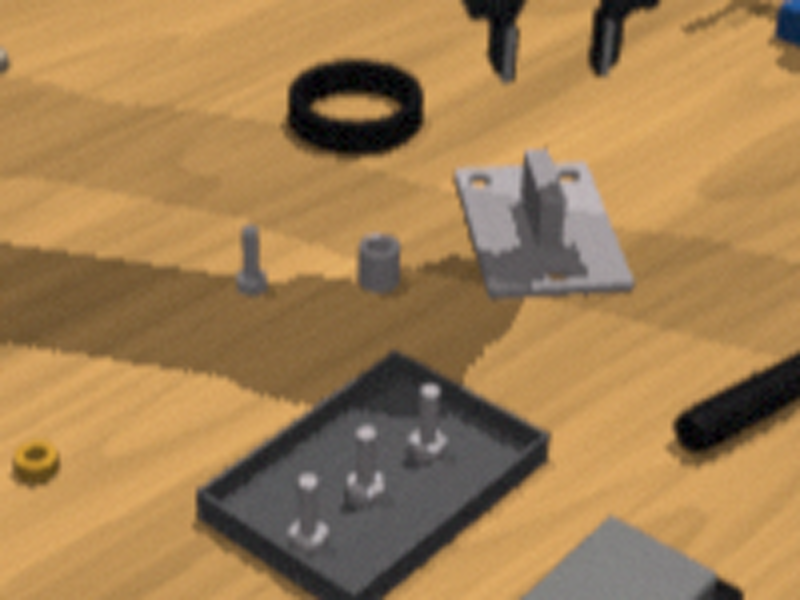

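```bash
python3 - <<'E'
from h import *
from workcell import manip
print(manip.get_obs()["joint_pos"],manip.get_obs()["joint_velocities"])
print(proj("scene",[[.524,.242,z] for z in (.075,.1,.105,.11,.044)]))
E
```

```text
[-0.76705877  0.33388899  0.30480712  1.74210934 -0.10963626  1.08920497
 -2.60028255] [ 0.07901632 -0.0030613  -0.0698532  -0.00332183  0.0055357  -0.00021872
 -0.00044676]
[[336.0025759  151.61811996]
 [336.78707393 142.79971355]
 [336.94672812 141.00506847]
 [337.10731937 139.1998901 ]
 [335.06057924 162.20694113]]
```

Request:
jog_arm:
  dr:
    - [0,0,-1]
    - [0,0,-1]
    - [0,0,-1]
    - [0,0,-1]
    - [0,0,-1]
    - [0,0,-1]
    - [0,0,-1]
    - [0,0,-1]
    - [0,0,-1]
    - [0,0,-1]
  translation:
    - [0,0,0]
    - [0,0,0]
    - [0,0,0]
    - [0,0,0]
    - [0,0,0]
    - [0,0,0]
    - [0,0,0]
    - [0,0,0]
    - [0,0,0]
    - [0,0,0]
  jaw: [0.6,0.6,0.6,0.6,0.6,0.6,0.6,0.6,0.6,0.6]

```text
clock: 16.1
position: [0.5248, 0.2407, 0.0752]
ee_rot: [0.999, 0.047, -0.003, 0.001]
ft_force: [0.7, -0.5, 0.6]
grip_width: 0.601
grasp_force: 0.0
```

Request:
jog_arm:
  dr:
    - [0,0,-1]
    - [0,0,-1]
    - [0,0,-1]
    - [0,0,-1]
    - [0,0,-1]
    - [0,0,-1]
    - [0,0,-1]
    - [0,0,-1]
    - [0,0,-1]
    - [0,0,-1]
  translation:
    - [0,0,0]
    - [0,0,0]
    - [0,0,0]
    - [0,0,0]
    - [0,0,0]
    - [0,0,0]
    - [0,0,0]
    - [0,0,0]
    - [0,0,0]
    - [0,0,0]
  jaw: [0.6,0.6,0.6,0.6,0.6,0.6,0.6,0.6,0.6,0.6]

```text
clock: 17.1
position: [0.5249, 0.2408, 0.0753]
ee_rot: [0.922, 0.386, -0.003, 0.0]
ft_force: [-0.1, 0.2, 0.0]
grip_width: 0.598
grasp_force: 0.0
```

Request:
jog_arm:
  dr:
    - [0,0,-1]
    - [0,0,-1]
    - [0,0,-1]
    - [0,0,-1]
    - [0,0,-1]
    - [0,0,-1]
    - [0,0,-1]
    - [0,0,-1]
    - [0,0,-1]
    - [0,0,-1]
  translation:
    - [0,0,0]
    - [0,0,0]
    - [0,0,0]
    - [0,0,0]
    - [0,0,0]
    - [0,0,0]
    - [0,0,0]
    - [0,0,0]
    - [0,0,0]
    - [0,0,0]
  jaw: [0.6,0.6,0.6,0.6,0.6,0.6,0.6,0.6,0.6,0.6]

```text
clock: 18.1
position: [0.525, 0.2408, 0.0755]
ee_rot: [0.735, 0.678, -0.003, -0.001]
ft_force: [0.5, 0.3, -0.7]
grip_width: 0.604
grasp_force: 0.0
```

Request:
jog_arm:
  dr:
    - [0,0,-1]
    - [0,0,-1]
    - [0,0,-1]
    - [0,0,-1]
    - [0,0,-1]
    - [0,0,-1]
    - [0,0,-1]
    - [0,0,-1]
    - [0,0,-1]
    - [0,0,-1]
  translation:
    - [0,0,0]
    - [0,0,0]
    - [0,0,0]
    - [0,0,0]
    - [0,0,0]
    - [0,0,0]
    - [0,0,0]
    - [0,0,0]
    - [0,0,0]
    - [0,0,0]
  jaw: [0.6,0.6,0.6,0.6,0.6,0.6,0.6,0.6,0.6,0.6]

```text
clock: 19.1
position: [0.525, 0.2408, 0.0756]
ee_rot: [0.459, 0.889, -0.002, -0.002]
ft_force: [0.3, 0.6, 1.5]
grip_width: 0.602
grasp_force: 0.0
```

Request:
jog_arm:
  dr:
    - [0,0,-1]
    - [0,0,-1]
    - [0,0,-1]
    - [0,0,-1]
    - [0,0,0]
    - [0,0,0]
  translation:
    - [0,0,0]
    - [0,0,0]
    - [0,0,0]
    - [0,0,0]
    - [0,0,0]
    - [0,0,0]
  jaw: [0.6,0.6,0.6,0.6,0.6,0.6]

```text
clock: 19.7
position: [0.5251, 0.2408, 0.0755]
ee_rot: [0.333, 0.943, -0.002, -0.002]
ft_force: [0.1, -0.1, -0.3]
grip_width: 0.598
grasp_force: 0.0
```

```bash
cat > st.py <<'E'
from workcell import manip
import numpy as np
from scipy.spatial.transform import Rotation as R
o=manip.get_obs();M=R.from_quat(o["ee_rot"]).as_matrix()
print("t",o["clock"],"pos",o["position"].round(4),"yaw",np.degrees(np.arctan2(M[1,0],M[0,0])).round(2),"z axis",M[:,2].round(4),"F",o["ft_force"].round(1),"w",round(o["grip_width"],3),"g",round(o["grasp_force"],1),"j",o["joint_pos"].round(2))
E
python3 st.py
```

```text
t 19.7 pos [0.5251 0.2408 0.0755] yaw 141.09 z axis [-0.0049 -0.0026 -1.    ] F [ 0.1 -0.1 -0.3] w 0.598 g 0.0 j [-0.38  0.33 -0.15  1.72  0.06  1.1   0.34]
```

Request:
jog_arm:
  dr:
    - [-0.072,-0.033,-0.34]
    - [0,0,0]
    - [0,0,0]
    - [0,0,0]
    - [0,0,0]
    - [0,0,0]
    - [0,0,0]
  translation:
    - [0,0.05,0]
    - [0,0,0.8]
    - [0,0,0.8]
    - [0,0,0.8]
    - [0,0,0.7]
    - [0,0,0.28]
    - [0,0,0]
  jaw: [0.6,0.6,0.6,0.6,0.6,0.6,0.6]

```text
clock: 20.4
position: [0.5251, 0.2419, -0.0099]
ee_rot: [0.321, 0.947, -0.001, -0.0]
ft_force: [-0.5, -0.1, 0.5]
grip_width: 0.597
grasp_force: 0.0
```

```bash
python3 st.py
```

```text
t 20.4 pos [ 0.5251  0.2419 -0.0099] yaw 142.61 z axis [-0.0012 -0.0015 -1.    ] F [-0.5 -0.1  0.5] w 0.597 g 0.0 j [-0.39  0.44 -0.15  1.78  0.08  0.93  0.35]
```

Now I'll close on the rib.

Request:
jog_arm:
  dr:
    - [0,0,0]
    - [0,0,0]
    - [0,0,0]
    - [0,0,0]
    - [0,0,0]
    - [0,0,0]
    - [0,0,0]
    - [0,0,0]
  translation:
    - [0,0,0]
    - [0,0,0]
    - [0,0,0]
    - [0,0,0]
    - [0,0,0]
    - [0,0,0]
    - [0,0,0]
    - [0,0,0]
  jaw: [0.3,0.1,0,0,0,0,0,0]
  squeeze: 70

```text
clock: 21.2
position: [0.5265, 0.2426, -0.0078]
ee_rot: [0.321, 0.947, 0.0, 0.001]
ft_force: [-0.7, -0.3, 6.2]
grip_width: 0.166
grasp_force: 70.5
```

```bash
python3 st.py
```

```text
t 21.2 pos [ 0.5265  0.2426 -0.0078] yaw 142.6 z axis [ 0.002 -0.    -1.   ] F [-0.7 -0.3  6.2] w 0.166 g 70.5 j [-0.39  0.43 -0.14  1.78  0.08  0.93  0.35]
```

Request:
jog_arm:
  dr:
    - [0,0,0]
    - [0,0,0]
    - [0,0,0]
    - [0,0,0]
    - [0,0,0]
    - [0,0,0]
  translation:
    - [0,0,-0.4]
    - [0,0,-0.8]
    - [0,0,-1]
    - [0,0,-1]
    - [0,0,-0.8]
    - [0,0,0]
  jaw: [0,0,0,0,0,0]

```text
clock: 21.8
position: [0.5271, 0.243, 0.0941]
ee_rot: [0.321, 0.947, 0.001, 0.002]
ft_force: [0.6, -0.2, -3.6]
grip_width: 0.165
grasp_force: 69.3
```

```bash
python3 st.py
```

```text
t 21.8 pos [0.5271 0.243  0.0941] yaw 142.59 z axis [ 0.0045  0.0012 -1.    ] F [ 0.6 -0.2 -3.6] w 0.165 g 69.3 j [-0.38  0.31 -0.15  1.71  0.05  1.12  0.37]
```

Request:
jog_arm:
  dr:
    - [0,0,0]
    - [0,0,0]
    - [0,0,0]
    - [0,0,0]
    - [0,0,0]
    - [0,0,0]
    - [0,0,0]
    - [0,0,0]
    - [0,0,0]
    - [0,0,0]
  translation:
    - [-0.325,-0.485,0]
    - [-0.65,-0.97,0]
    - [-0.65,-0.97,0]
    - [-0.65,-0.97,0]
    - [-0.65,-0.97,0]
    - [-0.65,-0.97,0]
    - [-0.65,-0.97,0]
    - [-0.65,-0.97,0]
    - [-0.65,-0.97,0]
    - [-0.65,-0.97,0]
  jaw: [0,0,0,0,0,0,0,0,0,0]

```text
clock: 22.8
position: [0.5066, -0.0366, 0.0896]
ee_rot: [0.321, 0.947, -0.001, -0.001]
ft_force: [0.6, 0.4, -3.2]
grip_width: 0.167
grasp_force: 69.3
```

Request:
jog_arm:
  dr:
    - [0,0,0]
    - [0,0,0]
    - [0,0,0]
    - [0,0,0]
    - [0,0,0]
    - [0,0,0]
    - [0,0,0]
    - [0,0,0]
    - [0,0,0]
  translation:
    - [-0.65,-0.97,0]
    - [-0.65,-0.97,0]
    - [-0.65,-0.97,0]
    - [-0.65,-0.97,0]
    - [-0.65,-0.97,0]
    - [-0.65,-0.97,0]
    - [-0.5,-0.73,0]
    - [-0.3,-0.48,0]
    - [0,0,0]
  jaw: [0,0,0,0,0,0,0,0,0]

```text
clock: 23.7
position: [0.4932, -0.2477, 0.0903]
ee_rot: [0.322, 0.947, -0.001, -0.001]
ft_force: [-0.6, -0.3, -3.8]
grip_width: 0.16
grasp_force: 69.3
```

Request:
jog_arm:
  dr:
    - [0,0,-0.45]
    - [0,0,-0.9]
    - [0,0,-0.9]
    - [0,0,-0.9]
    - [0,0,-0.9]
    - [0,0,-0.8]
    - [0,0,-0.5]
    - [0,0,0]
    - [0,0,0]
  translation:
    - [0,0,0]
    - [0,0,0]
    - [0,0,0]
    - [0,0,0]
    - [0,0,0]
    - [0,0,0]
    - [0,0,0]
    - [0,0,0]
    - [0,0,0]
  jaw: [0,0,0,0,0,0,0,0,0]

```text
clock: 24.6
position: [0.4948, -0.2445, 0.091]
ee_rot: [0.139, 0.99, -0.0, -0.0]
ft_force: [-0.3, -0.2, -3.2]
grip_width: 0.164
grasp_force: 69.3
```

```bash
python3 st.py
```

```text
t 24.6 pos [ 0.4948 -0.2445  0.091 ] yaw 163.99 z axis [-3.e-04 -4.e-04 -1.e+00] F [-0.3 -0.2 -3.2] w 0.164 g 69.3 j [ 0.26  0.25  0.13  1.79 -0.04  1.1   1.7 ]
```

Request:
jog_arm:
  dr:
    - [0,0,0]
    - [0,0,0]
    - [0,0,0]
    - [0,0,0]
    - [0,0,0]
  translation:
    - [-0.05,-0.21,0]
    - [-0.04,-0.21,0.4]
    - [0,0,0.4]
    - [0,0,0.12]
    - [0,0,0]
  jaw: [0,0,0,0,0]

```text
clock: 25.1
position: [0.4935, -0.2559, 0.0672]
ee_rot: [0.139, 0.99, -0.0, -0.001]
ft_force: [0.3, 0.6, -3.2]
grip_width: 0.166
grasp_force: 69.3
```

```bash
python3 st.py; python3 - <<'E'
from workcell import optics
import cv2,numpy as np,pickle
c=optics.camera("scene");t=optics.camera("top");pickle.dump((c,t),open("pics/f.pkl","wb"))
c=c["color"][:,:,::-1];t=t["color"][:,:,::-1]
a=cv2.resize(c[195:295,105:205],(500,500),interpolation=cv2.INTER_CUBIC);b=cv2.resize(t[205:305,360:460],(300,300),interpolation=cv2.INTER_CUBIC)
im=np.zeros((500,800,3),np.uint8);im[:,:500]=a;im[:300,500:]=b;cv2.imwrite("pics/f.png",im)
E
```

```text
t 25.1 pos [ 0.4935 -0.2559  0.0672] yaw 163.99 z axis [-1.6e-03 -2.0e-04 -1.0e+00] F [ 0.3  0.6 -3.2] w 0.166 g 69.3 j [ 0.28  0.29  0.13  1.8  -0.04  1.05  1.72]
```

View pics/f.png

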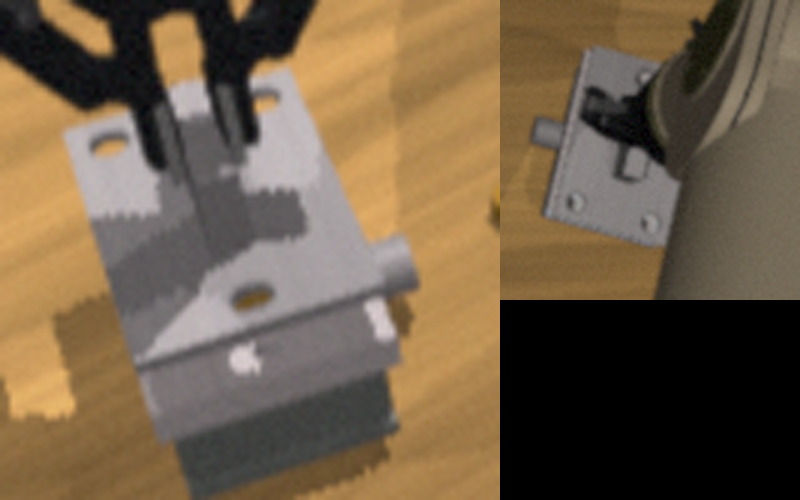

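```bash
python3 - <<'E'
from h import *
np.set_printoptions(precision=4,suppress=True)
k=[[55,0],[-55,30],[-55,-30],[70,45],[70,-45],[-70,-45],[-70,45]]
S=px([[252,296],[266,101],[110,144],[388,272],[136,358],[66,133],[287,70]],(105,195),s=5)
T=px([[645,78],[575,202],[651,223],[590,47],[546,213]],(360,205),(500,0),s=3)
for z in(77,81,85):
    m=[a+[z] for a in k]; mt=[m[i] for i in(0,1,2,3,6)]
    print(z,"scene",*fit([("scene",m,S)],(.49,-.25,-.28)),"top",*fit([("top",mt,T)],(.49,-.25,-.28)))
def g(q): return np.concatenate([(proj("scene",place([a+[q[3]*1e3] for a in k],*q[:3]))-S).ravel()])
r=least_squares(g,(.49,-.25,-.28,.08));print(r.x,np.sqrt(np.mean(r.fun**2)))
E
```

```text
77 scene [ 0.4894 -0.2538 -0.2725] 0.628438925958826 top [ 0.4913 -0.2553 -0.2816] 0.7313065551716365
81 scene [ 0.494  -0.2554 -0.2732] 0.7108445469924254 top [ 0.4909 -0.2543 -0.282 ] 0.7155982543772323
85 scene [ 0.4985 -0.257  -0.2736] 0.8159092243972056 top [ 0.4905 -0.2533 -0.2823] 0.7059433541129355
[ 0.4815 -0.2509 -0.2706  0.0702] 0.5627906289030267
```

Request:
jog_arm:
  dr:
    - [0,0,0]
    - [0,0,0]
    - [0,0,0]
    - [0,0,0]
    - [0,0,0]
    - [0,0,0]
    - [0,0,0]
    - [0,0,0]
  translation:
    - [-0.05,0,0]
    - [0,0,0]
    - [0,0,0]
    - [0,0,0]
    - [0,0,0]
    - [0,0,0]
    - [0,0,0]
    - [0,0,0]
  jaw: [0,0,0,0,0,0,0,0]

```text
clock: 26.0
position: [0.4954, -0.2566, 0.0684]
ee_rot: [0.139, 0.99, -0.0, 0.0]
ft_force: [0.3, 0.4, -3.1]
grip_width: 0.167
grasp_force: 69.3
```

```bash
python3 st.py; python3 - <<'E'
# sub-pixel check of the plate against its model: edge-maximising score in both cameras, for cover now and gearbox before
import cv2,pickle
from h import *
from workcell import optics
from scipy.optimize import minimize
np.set_printoptions(precision=4,suppress=True)
th=np.linspace(0,2*np.pi,24,endpoint=False)
def model(z,r):
    e=[]
    for (a,b),(c,d) in zip([(70,45),(70,-45),(-70,-45),(-70,45)],[(70,-45),(-70,-45),(-70,45),(70,45)]):
        e+= [[a+(c-a)*t,b+(d-b)*t,z] for t in np.linspace(.03,.97,60)]
    return e
def ref(n,im,z,g,keep=None):
    G=cv2.GaussianBlur(cv2.cvtColor(im,cv2.COLOR_RGB2GRAY).astype(np.float32),(0,0),1)
    E=np.hypot(cv2.Sobel(G,5,1,0),cv2.Sobel(G,5,0,1));E=np.minimum(E,60)
    def f(q):
        p=proj(n,place(model(z,0),*q)).astype(np.float32)
        return -float(cv2.remap(E,p[:,:1],p[:,1:],cv2.INTER_LINEAR).mean())
    r=minimize(f,g,method="Nelder-Mead",options=dict(initial_simplex=[g,np.add(g,(.004,0,0)),np.add(g,(0,.004,0)),np.add(g,(0,0,.03))]));return r.x,r.fun
for n,g0 in(("top",(.4918,-.2548,-.281)),("scene",(.496,-.2557,-.28))):
    print(n,"gear",*ref(n,C[n]["color"],55,g0))
    im=optics.camera(n)["color"]
    for z in(79,81,83): print(n,"cover",z,*ref(n,im,z,g0))
E
```

```text
t 26.0 pos [ 0.4954 -0.2566  0.0684] yaw 164.0 z axis [ 2.e-04 -1.e-03 -1.e+00] F [ 0.3  0.4 -3.1] w 0.167 g 69.3 j [ 0.28  0.29  0.13  1.8  -0.04  1.06  1.72]
top gear [ 0.4926 -0.2549 -0.2802] -59.99192810058594
top cover 79 [ 0.4905 -0.2512 -0.265 ] -42.74427032470703
top cover 81 [ 0.4903 -0.2506 -0.2646] -42.968505859375
top cover 83 [ 0.4902 -0.2501 -0.2636] -43.178043365478516
scene gear [ 0.4949 -0.2555 -0.2779] -60.0
scene cover 79 [ 0.4907 -0.2545 -0.2595] -49.08574676513672
scene cover 81 [ 0.493  -0.2553 -0.2597] -49.169368743896484
scene cover 83 [ 0.4953 -0.256  -0.2597] -49.20634078979492
```

```bash
python3 - <<'E'
import cv2
from h import *
from workcell import optics
from scipy.ndimage import map_coordinates
np.set_printoptions(precision=4,suppress=True)
# for each model edge sample, find strongest gradient along the projected edge normal (+-4 px), then robust fit
cor=dict(xp=((70,45),(70,-45)),yn=((70,-45),(-70,-45)),xn=((-70,-45),(-70,45)),yp=((-70,45),(70,45)))
def ref(n,im,z,q,edges):
    G=cv2.GaussianBlur(cv2.cvtColor(im,cv2.COLOR_RGB2GRAY).astype(np.float64),(0,0),.8)
    m=[];d=[]
    for k,lo,hi in edges:
        a,b=np.array(cor[k],float)
        for t in np.linspace(lo,hi,40): m.append([*(a+(b-a)*t),z]);d.append([*(a+(b-a)*(t+.01)),z])
    s=np.arange(-3.5,3.51,.1)
    for _ in range(4):
        p=proj(n,place(m,*q));e=proj(n,place(d,*q))-p;e/=np.linalg.norm(e,axis=1)[:,None];N=np.c_[-e[:,1],e[:,0]]
        L=p[:,None]+s[None,:,None]*N[:,None]
        g=np.abs(np.gradient(map_coordinates(G,[L[...,1],L[...,0]],order=1),axis=1));g*=np.exp(-(s/3)**2)
        o=s[g.argmax(1)]
        f=lambda v:((proj(n,place(m,*v))-p)*N).sum(1)-o
        r=least_squares(f,q,loss="soft_l1",f_scale=.3);q=r.x
    return q,np.median(np.abs(r.fun))
al=[(k,.04,.96) for k in cor]
vis=dict(top=[("yp",.04,.96),("xn",.04,.8),("xp",.04,.4)],scene=[("yn",.04,.96),("yp",.04,.96),("xp",.04,.96),("xn",.04,.25),("xn",.8,.96)])
for n,g0 in(("top",(.4922,-.2548,-.28)),("scene",(.495,-.2556,-.279))):
    print(n,"gear",*ref(n,C[n]["color"],55,g0,vis[n]))
    im=optics.camera(n)["color"]
    for z in(80,82): print(n,"cover",z,*ref(n,im,z,g0,vis[n]))
E
```

```text
top gear [ 0.4924 -0.2551 -0.282 ] 0.09068372444943325
top cover 80 [ 0.4915 -0.2506 -0.3113] 0.3282044558058576
top cover 82 [ 0.4913 -0.2502 -0.3106] 0.31681932902854903
scene gear [ 0.495  -0.256  -0.2844] 0.09300198207123407
scene cover 80 [ 0.4904 -0.255  -0.2615] 0.5675601972422915
scene cover 82 [ 0.4924 -0.2559 -0.2634] 0.5548342251382805
```

```bash
python3 - <<'E'
import cv2
from h import *
from workcell import optics
from scipy.ndimage import map_coordinates
im=np.mean([cv2.cvtColor(optics.camera("scene")["color"],cv2.COLOR_RGB2GRAY).astype(float) for _ in range(6)],0)
im2=np.mean([cv2.cvtColor(optics.camera("top")["color"],cv2.COLOR_RGB2GRAY).astype(float) for _ in range(6)],0)
np.savez("pics/avg.npz",scene=im,top=im2)
q=(.495,-.256,-.28)
def prof(n,I,pts,z=81):
    p=proj(n,place([[a,b,z] for a,b in pts],*q));return map_coordinates(I,[p[:,1],p[:,0]],order=1).round().astype(int)
xs=np.arange(60,92,1.5)
print("x",xs)
for y in(-30,-15,20,35): print("scene xp y",y,prof("scene",im,[(x,y) for x in xs]))
ys=np.arange(36,56,1.)
for x in(-50,0,50): print("scene yp",x,prof("scene",im,[(x,y) for y in ys])); print("scene yn",x,prof("scene",im,[(x,-y) for y in ys])); print("top yp",x,prof("top",im2,[(x,y) for y in ys]))
for y in(-40,40): print("scene xn",y,prof("scene",im,[(-x,y) for x in np.arange(60,80,1.)]))
for y in(-25,10,40): print("top xn",y,prof("top",im2,[(-x,y) for x in np.arange(60,80,1.)]))
E
```

```text
x [60.  61.5 63.  64.5 66.  67.5 69.  70.5 72.  73.5 75.  76.5 78.  79.5
 81.  82.5 84.  85.5 87.  88.5 90.  91.5]
scene xp y -30 [183 182 182 182 177 170 145 120  99  91  98 107 115 117 118 118 118 117
 117 117 117 117]
scene xp y -15 [182 182 182 182 179 169 150 125  98  95 100 112 123 133 148 162 174 185
 180 163 141 126]
scene xp y 20 [161 160 161 160 156 149 131 111  98  89  98 107 114 118 118 118 118 118
 119 118 118 118]
scene xp y 35 [161 161 161 160 159 150 135 117  99 111 136 159 185 180 177 176 180 179
 179 185 191 196]
scene yp -50 [173 179 185 187 188 187 185 181 176 171 167 165 164 163 163 162 161 160
 160 159]
scene yn -50 [165 165 167 176 181 184 186 185 183 180 175 170 168 166 166 166 166 167
 167 167]
top yp -50 [130 132 134 135 135 133 129 125 124 126 128 130 131 120 105  93  85  80
  87  94]
scene yp 0 [186 185 180 172 168 167 166 164 163 162 163 164 165 166 167 167 167 167
 168 169]
scene yn 0 [115 116 116 117 117 116 115 114 118 123 140 154 157 158 158 159 159 158
 158 158]
top yp 0 [127 124 120 119 118 117 116 115 118 123 127 128 129 114  98  85  77  72
  78  85]
scene yp 50 [161 161 161 162 163 164 164 163 164 165 166 166 167 167 167 167 166 166
 166 166]
scene yn 50 [114 115 116 116 116 116 115 114 113 111 110 108 107 107 107 106 106 106
 105 105]
top yp 50 [116 115 115 116 117 115 113 112 115 117 123 129 128 119 108  99  90  87
  88  90]
scene xn -40 [184 184 184 185 185 185 184 183 182 178 174 170 165 160 155 152 150 149
 148 143]
scene xn 40 [186 186 186 187 187 187 186 185 184 182 181 177 174 170 164 154 143 133
 117  98]
top xn -25 [ 97  96 102 108 114 120 124 126 127 127 125 125 128 132 131 129 122 110
  99  98]
top xn 10 [130 130 131 131 131 131 131 130 129 127 125 124 127 130 129 127 122 113
 105 108]
top xn 40 [133 133 134 134 133 132 132 132 132 132 132 132 132 132 131 126 119 112
 110 109]
```

```bash
python3 - <<'E'
import cv2
from h import *
from workcell import optics
from scipy.ndimage import map_coordinates
A={}
for n in("scene","top"): A[n]=np.mean([optics.camera(n)["color"].astype(float) for _ in range(8)],0)
np.savez("pics/avg.npz",**A)
q=(.495,-.256,-.28)
def prof(n,pts,z,I):
    p=proj(n,place([[a,b,z] for a,b in pts],*q));return map_coordinates((I[...,0]-I[...,2])/I.sum(2)*300,[p[:,1],p[:,0]],order=1).round().astype(int)
ys=np.arange(34,58,1.);print(ys.astype(int))
for n,z,D in(("scene",81,A),("top",81,A),("scene",55,{k:C[k]["color"].astype(float) for k in C}),("top",55,{k:C[k]["color"].astype(float) for k in C})):
  for x in(-50,-25,0,25,50):
    print(n,z,"yp",x,prof(n,[(x,y) for y in ys],z,D[n]))
    if n=="scene":print(n,z,"yn",x,prof(n,[(x,-y) for y in ys],z,D[n]))
E
```

```text
[34 35 36 37 38 39 40 41 42 43 44 45 46 47 48 49 50 51 52 53 54 55 56 57]
scene 81 yp -50 [33 22  9  5  3  3  3  4  6 19 38 54 67 72 74 74 74 75 75 74 74 74 75 75]
scene 81 yn -50 [52 44 36 22 11  6  4  3  3  4  8 17 35 58 69 73 74 74 74 74 74 75 74 74]
scene 81 yp -25 [ 3  3  2  2  3  3  3  3  5 16 29 48 66 71 74 75 75 75 74 74 75 74 73 73]
scene 81 yn -25 [ 2  3  3  4  4  3  3  3  3  4  6 20 39 57 71 73 75 74 75 75 75 74 74 74]
scene 81 yp 0 [ 3  3  3  3  3  3  3  3  5  9 27 50 63 72 74 74 74 74 74 74 74 74 74 74]
scene 81 yn 0 [ 2  3  3  3  3  3  3  3  3  3 10 21 48 70 73 74 74 74 73 73 73 74 74 74]
scene 81 yp 25 [ 3  3  3  3  3  2  3  3  5 14 30 50 68 72 74 74 74 74 74 74 74 74 74 74]
scene 81 yn 25 [ 3  3  3  3  3  2  3  3  3  5  9 28 54 66 73 75 75 75 75 75 74 74 74 75]
scene 81 yp 50 [ 3  3  3  3  3  3  3  4  3  3  4  4  4  4  4  4  5  4  4  4  4  6 10 23]
scene 81 yn 50 [ 2  3  3  3  4  4  3  3  3  4  8 20 41 65 71 73 74 74 74 74 73 74 75 75]
top 81 yp -50 [ 4  4  5  4  4  4  4  4  4  4  5  5  6  6  7  7  7 12 24 36 50 64 72 74]
top 81 yp -25 [ 4  4  4  4  4  4  4  4  4  4  
[... 968 characters left out ...]
5 75 74 73 76 80 78 75]
scene 55 yp 50 [ 2  2  2  2  2  3  3  3  4  4  5  8 19 28 37 41 45 47 46 49 53 57 55 54]
scene 55 yn 50 [ 0  0  0  0  0  0  0  0  0  1  5 22 43 63 72 75 76 76 74 74 75 76 76 73]
top 55 yp -50 [-6 -6 -7 -7 -7 -6 -5 -6 -6 -6 -5 -3  3 12 24 40 57 65 71 74 74 73 73 74]
top 55 yp -25 [-7 -7 -7 -7 -6 -7 -7 -7 -7 -6 -5 -1  2 15 33 50 60 70 74 75 76 76 76 76]
top 55 yp 0 [-7 -7 -7 -7 -7 -7 -6 -6 -5 -5 -4 -4 -3 -2  0  3  6  6  5  5  6  6  5  4]
top 55 yp 25 [-6 -6 -6 -6 -6 -6 -6 -5 -5 -5 -4 -2  2 14 27 42 57 69 73 77 78 77 76 77]
top 55 yp 50 [-7 -7 -6 -6 -6 -6 -6 -6 -5 -4 -3  1  8 19 35 52 62 69 74 75 75 77 79 80]<stdin>:10: RuntimeWarning: invalid value encountered in divide
```

```bash
python3 - <<'E'
import cv2
from h import *
np.set_printoptions(precision=1,suppress=True)
A=np.load("pics/avg.npz");th=np.linspace(0,2*np.pi,40,endpoint=False)
q=(.495,-.256,-.28)
def run(n,I,z,r,h,lim=5):
    G=cv2.GaussianBlur(I.mean(2).astype(np.float32),(0,0),.7)
    gx,gy=cv2.Sobel(G,5,1,0),cv2.Sobel(G,5,0,1);best=[]
    for dx in np.arange(-lim,lim+.1,.25):
        for dy in np.arange(-lim,lim+.1,.25):
            c=[[h[0]+dx+r*np.cos(t),h[1]+dy+r*np.sin(t),z] for t in th];p=proj(n,place(c,*q)).astype(np.float32)
            N=p-p.mean(0);N/=np.linalg.norm(N,axis=1)[:,None]
            s=(cv2.remap(gx,p[:,:1],p[:,1:],1)[:,0]*N[:,0]+cv2.remap(gy,p[:,:1],p[:,1:],1)[:,0]*N[:,1])
            best.append((abs(s.mean()),dx,dy))
    b=max(best);return np.array(b)
H=[(55,0),(-55,30),(-55,-30)]
for n in("top","scene"):
    for i,h in enumerate(H): print(n,"hole",i,"gear",run(n,C[n]["color"],55,5,h),"cover",run(n,A[n],81,7.5,h))
E
```

```text
top hole 0 gear [172.9  -3.2  -0.2] cover [66.7 -5.   4. ]
top hole 1 gear [150.4  -3.    0.5] cover [29.2 -5.   5. ]
top hole 2 gear [162.5  -3.2  -0.2] cover [37.1 -2.8 -5. ]
scene hole 0 gear [248.3   0.5  -0.2] cover [182.2  -0.5  -0.5]
scene hole 1 gear [229.5   0.8   0.2] cover [100.6  -2.2  -5. ]
scene hole 2 gear [230.4   0.8  -0.2] cover [141.6  -0.8  -1.5]
```

Request:
jog_arm:
  dr:
    - [0,0,0]
    - [0,0,0]
    - [0,0,0]
    - [0,0,0]
    - [0,0,0]
    - [0,0,0]
    - [0,0,0]
    - [0,0,0]
    - [0,0,0]
    - [0,0,0]
  translation:
    - [0.016,0.044,0.03]
    - [0,0,0]
    - [0,0,0]
    - [0,0,0]
    - [0,0,0]
    - [0,0,0]
    - [0,0,0]
    - [0,0,0]
    - [0,0,0]
    - [0,0,0]
  jaw: [0,0,0,0,0,0,0,0,0,0]

```text
clock: 28.6
position: [0.4953, -0.2554, 0.0676]
ee_rot: [0.139, 0.99, -0.0, 0.0]
ft_force: [0.0, 0.2, -3.9]
grip_width: 0.165
grasp_force: 69.3
```

```bash
python3 st.py; python3 -c "
from workcell import manip
print(manip.hand_in())"; python3 st.py
```

```text
t 28.6 pos [ 0.4953 -0.2554  0.0676] yaw 163.99 z axis [ 2.e-04 -1.e-03 -1.e+00] F [ 0.   0.2 -3.9] w 0.165 g 69.3 j [ 0.28  0.29  0.13  1.8  -0.04  1.05  1.72]
the job is handed in; nothing more can be done
None
the job is handed in; nothing more can be done
```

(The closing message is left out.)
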